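# Scan the spring rig, then hold its slide at the mark

## Robot

A 7-joint arm with a two-finger parallel gripper is mounted at the origin on the work surface. World frame = base frame: x ahead of the robot, y to its left, z up, the work surface at z = 0. Lengths are in mm, angles in rad, forces in N, time in s.
With the tool pointing down it reaches from about 425 to 950 mm from the base axis. Payload 4.7 kg.
Tool frame: the origin (TCP) lies midway between the tips of the shut fingers; the grasp point (between the pads) lies 19 mm behind it; x points along the fingers, y is the direction in which the jaws open and shut, and the axes are right-handed (so a half turn about x gives the same grasp; the last joint's range is limited). The gripper opens to 85 mm and grips with 20 to 120 N. Pads are 22 mm wide; open, the fingers measure 114 mm over their backs; the gripper's body (76 mm by 85 mm) begins 54 mm behind the grasp point. The pads swing forward as they close: fully open they stand 13 mm farther back than shut.
Start: joints at [-1.361, 0.469, -0.049, 1.532, 0.024, 1.141, -0.082], TCP at [159.619, 655.873, 231.335] pointing down, gripper open.
Joint ranges: [-2.59, 2.59], [-0.33, 1.99], [-1.39, 1.29], [0.1, 2.45], [-1.04, 4.18], [0.21, 1.99], [-2.66, 2.66]. Speed limits (rad/s): [2.57, 2.57, 3.14, 3.14, 3.14, 3.14, 3.14].

## Interface

Orientations are given as a 3x3 rotation matrix whose columns are the frame's x, y, z axes.
In Python, from bench import env gives the robot as it stands.
- The arm moves only by the tool send_rows, never from a script. Its arguments are lists of equal length, an entry for each row: "translation": the shift along the tool's x, y, z as a fraction of full scale, a list of three; "turn": the turn about the tool's x as a fraction of full scale; "claw": the gripper's target within -1 to 1 (fully open at 1, half-way at 0, shut at -1). In form: {"translation": [[x, y, z], ...], "turn": [turn, ...], "claw": [claw, ...]}. A call has 1 to 20 rows; each row shifts and turns the commanded pose from where the row before left it, along the tool's axes as they then stand; what a row does not reach is not made up. Full scale, the value 1, is 40 mm for a shift and 6 degrees for a turn. A row lasts 1/12 s, in which the tool goes at most 41.7 mm and 7.16 degrees, less where a joint would pass 70% of its speed; a pose out of reach is approached as far as the arm can. A call with a number of a shift or a turn outside -1 to 1 is refused whole. A call with a gripper value outside its range is refused whole. The fingers move at their own pace and stop on an object; "grip_force" is the grip in N (left out, the last holds). Time passes only in rows, so rows that do not move let the fingers close. It gives the time, the measured TCP pose, the force and the opening at its end, in the units of the state.
- env.state(): the state, without advancing time (a new reading comes with each control period).
- env.get_image(name): name is "side" or "top" or "wrist"; returns (picture, depth): 400x640x3 uint8, red, green, blue; 400x640 float32, mm along the optical axis (not along the pixel's ray), 0 where there is no reading.
- env.camera_model(name): a dict with "fx", "fy", "cx", "cy" (pixels), "distortion" ([k1, k2, p1, p2, k3] as OpenCV has them; the pictures are not rectified), "xyz" and "orientation" of the camera in the world; the wrist camera has in their place "tool_from_camera" (4x4, takes a point from camera to tool coordinates, whose origin is the TCP and whose axes are the tool frame's). Camera axes: x right, y up, looking along -z (the intrinsics and any distortion apply to the point x, -y, -z); pixel columns grow to the right and rows downward; lengths in mm; the calibration is good to about 2 mm. A picture is of the moment at which its call begins: read the wrist's pose just before it. camera_model takes no time and is no camera call.
- env.finish_job(): hands the job in, once; it reports no verdict.
The state is a dict: "time_s": time; "joint_pos": joint angles; "joint_velocities": joint speeds; "effort": joint torques, N m; "ee_pos": TCP position; "ee_rot": TCP orientation; "force": force on the tool from outside, world axes, zero at the start; "wrist_torque": the same for the moment, N m; "grip_width": finger opening in mm.
Only numpy, scipy, OpenCV 4.12 (cv2) and the standard library are available. Lean on these libraries where they do the work, as an engineer would, in place of code of your own. Each camera call takes 0.05 s, during which the arm holds its last target.

## Task

Log the spring test rig by holding the handheld scanner steady for about two seconds with its window pointed from the front at the middle of the rig's barcode label from about 10 cm, then lay the scanner flat back on its rubber mat and let go of it. Then draw the rig's spring-return slide out by its upright grip plate until its pointer lines up with the index plate, and finish still holding it there against the spring: do not let go, the program ends while holding. Leave the small things lying on and beside the rig and the mat where they are.

Things in the scene. Friction and masses are not known exactly. Their poses are not given: they have to be found in the camera images.
- rig: Fixed spring test rig: dark steel base plate 300 (x) x 200 (y) x 12 mm. Origin: centre of its underside; -x is its front, roughly towards the robot, the way the slide is drawn out; z up. Steel spring barrel along x at y = -50 mm, x = 48 to 148 mm, top 62 mm above the bench. Blue label panel 84 wide, leaning back, at x = 35 to 85, y = 13 to 97 mm, top 136 mm above the bench.
- label (a point): Centre of the white barcode label (64 wide x 52 mm high, black bars) on the front of the blue panel, 88 mm above the bench. Axes as the rig's: the label faces -x and leans back by 23 degrees, so that it can also be seen from above; a level scanner reads it well.
- slide: The rig's slide: 44 x 44 mm aluminium carriage on the rail, with an upright black grip plate, a thin pointer and a rod into the barrel. Axes as the rig's. Starts fully in, draws out along the rig's -x, at most 100 mm; the mark needs 40 to 80 mm. A spring pulls it back: about 5 N at first, rising 1.2 N per 10 mm to about 15 N at 80 mm; it springs home if let go.
- grip (a point): Grasp point of the slide's upright grip plate, on its mid-plane 92 mm above the bench; plate 14 thick (x) x 40 wide (y), from 46 to 112 mm above the bench. Moves with the slide; axes as the rig's. Nothing within 60 mm before or behind it stands higher than 62 mm.
- pointer (a point): Tip of the slide's thin steel pointer, sticking out of the carriage to the rig's -y side, 43 mm above the bench. Moves with the slide; axes as the rig's.
- index_mark (a point): Centre of the index plate: a fixed, small upright steel plate (10 wide along the rig's x, 5 mm thick, top 51 mm above the bench) on an aluminium foot beside the rail on the rig's -y side. Axes as the rig's. The slide is at the mark when pointer and index plate have the same x in the rig's frame.
- mat_top (a point): Centre of the top face of the green rubber bench mat, 220 (x) x 180 (y) x 4 mm, fixed, its top 4 mm above the bench; x along its long side, z up.
- scanner: Handheld bar scanner, loose, 0.17 kg give or take a third, 142 mm long: a grey body 34 wide and 38 mm high with a black head, 38 long, 50 wide and 42 mm high, at its +x end. Origin at the underside of the scanner, 72 mm behind the window; x points out of the window, z up as it lies.
- scanner_mid (a point): Centre of the scanner's body, 19 mm above its underside, between flat sides 34 mm apart (grasp across y): the place to grip it, within 15 mm of its balance point. The flat sides run from 72 mm behind to 30 mm ahead of it. Axes as the scanner's.
- window (a point): Centre of the scanner's window at the front of the head, 70 mm ahead of scanner_mid along x and level with it. x points out of the window: the beam.
- collar: Bystander: steel shaft collar, 32 mm diameter, 16 high, at an edge of the mat. Origin at its underside.
- weight: Bystander: small brass weight, 28 mm diameter, 30 high, standing on the rig's base plate behind the label panel. Origin at its underside.
- nut: Bystander: steel ring nut, 26 mm diameter, 12 high, lying on the front left part of the rig's base plate. Origin at its underside.
- driver: Bystander: screwdriver lying on the bench, at one side. Origin at the underside.
- wrench: Bystander: wrench lying on the bench, at one side. Origin at the underside.
There are look-alikes about, which are no part of the job. Leave any brown, pink or yellow look-alike of the scanner alone.

How it is judged (in metres and radians):
On the way, in this order (a step that is already met when the one before it is completed fails the run):
1. the scanner, held and steady, points within 34 degrees of the rig's x at the label from 5 to 16 cm before it, its axis within 26 mm sideways and 22 mm in height of the label centre, for 1 s (contact force between the fingers and scanner above 1 N and linear speed of scanner below 0.04 m/s and x of label in the frame of window between 0.05 and 0.16 m and x of window in the frame of label below -0.04 m and y of label in the frame of window between -0.026 and 0.026 m and z of label in the frame of window between -0.022 and 0.022 m and angle between the x axis of window and the x axis of label, either way round below 0.6 rad), for 1 s.
2. the scanner lies flat on its mat, let go (x of scanner_mid in the frame of mat_top between -0.1 and 0.1 m and y of scanner_mid in the frame of mat_top between -0.08 and 0.08 m and z of scanner_mid in the frame of mat_top between 0.012 and 0.026 m and angle between scanner_mid's own z axis and vertical below 0.15 rad and contact force between the fingers and scanner below 0.2 N and linear speed of scanner below 0.03 m/s), for 0.3 s.
3. the slide is held in the fingers with its pointer within 5 mm of the middle of the index plate, for 0.5 s (x of pointer in the frame of index_mark between -0.005 and 0.005 m and contact force between the fingers and slide above 3 N and velocity of joint slide between -0.03 and 0.03 m/s), for 0.5 s.
At the end, for the whole second after the job is handed in: The fingers still hold the slide (contact force over 3 N) with its pointer within 5 mm of the middle of the index plate along the rig's x, and the scanner lies flat (within 0.15 rad), released and at rest, with its middle over its mat (all of step 2 and x of pointer in the frame of index_mark between -0.005 and 0.005 m and contact force between the fingers and slide above 3 N); the arm keeps its last pose, push and grip.
It fails at once if a bystander was pushed more than 3 cm from its place (distance of any of collar, weight, nut, driver, wrench from where it was at the start of the episode above 0.03 m).
It also fails if it takes over 67 s, if anything falls off the work surface, if the arm or the gripper's body presses on something with over 40 N, if the wrist force passes 120 N, or if a joint passes its speed limit or range.

## Working session

There is one attempt and no reset: what is moved stays moved. The work goes in short steps, Python scripts to look and compute and a tool call to move; the robot and the scene stay as the last step left them, time stands still between calls to the robot, and variables do not carry over. Pictures are saved under pics/ and viewed, and the job is handed in when it is done.

Besides the shell and the picture viewer there is one more tool, called after "Call:" as name([rows], argument=value, ...), one row to a line, values as JSON. send_rows: Moves the arm, as the interface text tells. Its arguments: {"type":"object","properties":{"translation":{"type":"array"},"turn":{"type":"array"},"claw":{"type":"array"},"grip_force":{"type":"number"}},"required":["translation","turn","claw"]}

```bash
ls; mkdir -p pics
python3 - <<'E'
from bench import env
import cv2,numpy as np
print(env.state())
for n in ["side","top","wrist"]:
    im,d=env.get_image(n); cv2.imwrite(f"pics/{n}0.png",im[:,:,::-1]); np.savez(f"pics/{n}0.npz",im=im,d=d)
    print(n,env.camera_model(n))
E
```

```text
pics
{'time_s': 0.0, 'joint_pos': array([-1.36088388,  0.46945782, -0.04863189,  1.5337295 ,  0.02410824,
        1.14099724, -0.08230747]), 'joint_velocities': array([-1.53580475e-04, -3.67640675e-04,  1.86803140e-03,  3.29392162e-04,
       -4.52869634e-05, -1.70766073e-03,  2.34849622e-05]), 'effort': array([-1.32070680e-03, -5.10308182e+01, -4.66146308e-02, -2.37708163e+01,
        1.08603053e-02,  7.36609334e-03, -1.00272729e-05]), 'ee_pos': array([159.49895429, 655.26399458, 230.23544145]), 'ee_rot': array([[-4.10178669e-04,  2.36488935e-01,  9.71634095e-01],
       [-1.96336619e-03,  9.71632114e-01, -2.36489282e-01],
       [-9.99997988e-01, -2.00467639e-03,  6.57716109e-05]]), 'force': array([-0.31292674, -0.66258267, -0.29271173]), 'wrist_torque': array([0.00415582, 0.02549087, 0.04561966]), 'grip_width': 85.82378991353356}
side {'fx': 440.6445005328648, 'fy': 440.6445005328648, 'cx': 320.90420750814263, 'cy': 198.06725540335384, 'distortion': array([-0.07483107,  0.        ,  0.        ,  0.        ,  0.        ]), 'xyz': array([  364.63872621, -1149.06980992,   858.5762922
[... 503 characters left out ...]
[-9.99900560e-01, -8.84398102e-04,  1.40743691e-02],
       [ 1.40293861e-02,  3.88553844e-02,  9.99146353e-01]])}
wrist {'fx': 284.6442872477585, 'fy': 284.6442872477585, 'cx': 315.99530869389827, 'cy': 195.72579115817177, 'distortion': array([-6.15132944e-05,  0.00000000e+00,  0.00000000e+00,  0.00000000e+00,
        0.00000000e+00]), 'tool_from_camera': array([[ 9.69650393e-05,  3.02398696e-01, -9.53181525e-01,
        -1.43108455e+02],
       [ 9.99999955e-01,  2.41656592e-04,  1.78393799e-04,
         4.96524196e-01],
       [ 2.84288651e-04, -9.53181499e-01, -3.02398659e-01,
        -7.71611649e+01],
       [ 0.00000000e+00,  0.00000000e+00,  0.00000000e+00,
         1.00000000e+00]])}
```

View pics/side0.png

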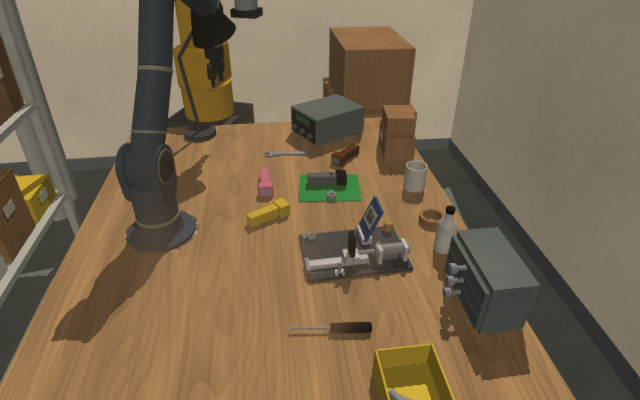

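View pics/top0.png

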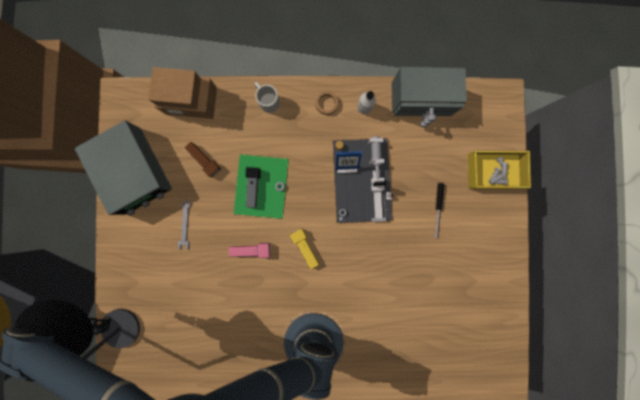

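View pics/wrist0.png

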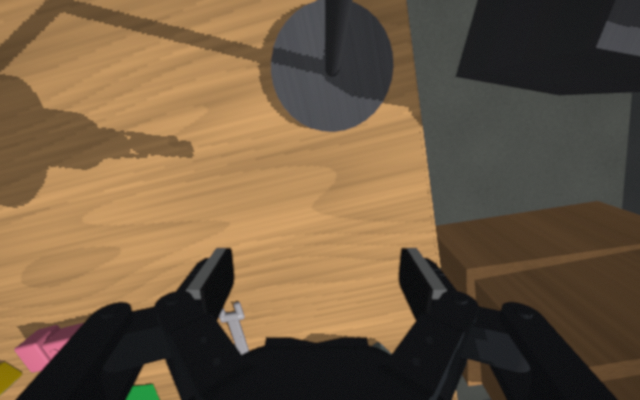

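The real scanner candidates in the top view are:
- grey with a black head on the green mat, at (252,188)
- brown, at (203,160)
- pink, at (249,251)
- yellow, at (305,249)

I choose the grey one and check it in a crop.

```bash
cat > h.py <<'E'
import cv2,numpy as np
from bench import env
F=np.diag([1.,-1,-1])
def cam(n,st=None):
    m=env.camera_model(n); K=np.array([[m['fx'],0,m['cx']],[0,m['fy'],m['cy']],[0,0,1]]); D=np.array(m['distortion'])
    if 'xyz' in m: R=np.array(m['orientation']); t=np.array(m['xyz'])
    else:
        st=st or env.state(); T=np.array(m['tool_from_camera']); Rt=np.array(st['ee_rot']); R=Rt@T[:3,:3]; t=Rt@T[:3,3]+np.array(st['ee_pos'])
    return K,D,R,t
def rays(c,px):
    K,D,R,t=c; u=cv2.undistortPoints(np.asarray(px,float).reshape(-1,1,2),K,D).reshape(-1,2)
    return (R@F@np.c_[u,np.ones(len(u))].T).T
def onplane(c,px,z):
    d=rays(c,px); return c[3]+d*((z-c[3][2])/d[:,2])[:,None]
def deproj(c,px,dep): return c[3]+rays(c,px)*np.asarray(dep).reshape(-1,1)
def proj(c,P):
    K,D,R,t=c; Pc=(np.atleast_2d(P)-t)@R@F
    return cv2.projectPoints(Pc,np.zeros(3),np.zeros(3),K,D)[0].reshape(-1,2)
def crop(im,x0,x1,y0,y1,s,name): cv2.imwrite(name,cv2.resize(im[y0:y1,x0:x1,::-1],None,fx=s,fy=s,interpolation=cv2.INTER_CUBIC))
E
python3 - <<'E'
from h import *
a=np.load('pics/top0.npz'); im,d=a['im'],a['d']
crop(im,225,405,120,240,4.4,'pics/topc.png')
s=np.load('pics/side0.npz')['im']; crop(s,240,440,150,290,4,'pics/sidec.png')
c=cam('top')
def pose(mask,z,nm):
    m=mask.astype(np.uint8); n,l,st,_=cv2.connectedComponentsWithStats(m); k=1+np.argmax(st[1:,4]); m=(l==k).astype(np.uint8)
    cn=max(cv2.findContours(m,0,1)[0],key=cv2.contourArea)
    P=onplane(c,cn.reshape(-1,2),z)[:,:2].astype(np.float32); print(nm,st[k],cv2.minAreaRect(P))
h=cv2.cvtColor(im,cv2.COLOR_RGB2HSV)
H,S,V=[h[...,i].astype(int) for i in range(3)]
pose((H>45)&(H<80)&(S>120)&(V>60),4,'mat')
P=deproj(c,np.stack(np.meshgrid(np.arange(640),np.arange(400)),-1).reshape(-1,2),d).reshape(400,640,3)
box=lambda x0,x1,y0,y1:np.pad(np.ones((y1-y0,x1-x0),bool),((y0,400-y1),(x0,640-x1)))
pose((P[...,2]>25)&box(232,290,155,218),40,'scanner>25mm')
pose((P[...,2]>7)&box(325,400,130,230),12,'rig')
pose((S<70)&(V<110)&box(325,400,130,230),12,'rigdark')
np.save('pics/P.npy',P)
for y in range(160,215,3): print(y,[int(v) for v in P[y,244:264,2]])
E
```

```text
mat [ 235  156   53   62 2166] ((561.512451171875, 188.69573974609375), (172.5609130859375, 210.64056396484375), 84.45085144042969)
scanner>25mm [245 167  15  41 460] ((555.805908203125, 214.6595001220703), (141.2848358154297, 49.459075927734375), 0.36494576930999756)
rig [ 333  136   61   87 4334] ((587.8736572265625, -179.68856811523438), (306.5281066894531, 212.3634033203125), 2.5609028339385986)
rigdark [ 333  139   43   84 2512] ((581.9029541015625, -152.10316467285156), (295.6934814453125, 149.03121948242188), 2.6092822551727295)
160 [4, 2, 0, 7, 3, 6, 5, 1, 0, 3, 2, -4, 5, 5, 3, 5, 1, 7, 7, 3]
163 [3, 4, 3, 5, 3, 1, 0, 4, 0, -2, 5, 1, 2, 4, 5, 0, 9, 1, 3, -1]
166 [0, 1, -1, 3, 1, 4, 3, 0, 2, 0, 6, 8, 5, 4, 4, 6, 9, 2, 0, 2]
169 [1, 43, 45, 43, 43, 45, 50, 44, 42, 47, 39, 46, 46, 42, 43, 42, 22, 6, 7, 2]
172 [2, 42, 44, 42, 43, 46, 49, 42, 41, 40, 44, 46, 45, 45, 43, 39, 17, 0, 1, 2]
175 [2, 45, 45, 48, 47, 43, 42, 50, 43, 44, 46, 39, 43, 43, 46, 33, 10, 2, 3, 0]
178 [0, 1, 1, 35, 38, 41, 40, 39, 38, 39, 38, 40, 40, 21, 22, 10, 6, 5, -1, -1]
181 [0, 1, -6, 39, 40, 38, 39, 47, 4
[... 158 characters left out ...]
2, 37, 35, 32, 11, 2, 5, 4, 4, 9, 4]
190 [0, 2, 2, 40, 40, 44, 39, 43, 41, 43, 38, 43, 29, 7, 1, 3, -1, -1, 4, 2]
193 [4, 0, 41, 42, 39, 39, 38, 42, 38, 39, 41, 37, 25, 2, 2, 2, 11, 0, 1, 0]
196 [1, 6, 41, 40, 37, 42, 38, 43, 44, 40, 40, 36, 26, 2, 5, 5, 0, 0, 0, 5]
199 [0, 1, 38, 46, 40, 46, 42, 39, 40, 46, 38, 37, 19, 3, 6, 3, 5, 7, 1, 2]
202 [1, 6, 40, 41, 39, 40, 46, 36, 41, 39, 39, 33, 8, 0, 0, 10, 0, 1, 0, 6]
205 [2, 1, 38, 42, 44, 38, 40, 44, 36, 42, 47, 34, 6, 0, -1, 0, 2, -1, 0, 3]
208 [-2, 5, -1, -1, 1, -2, 5, 9, 8, 5, 4, 3, 0, 8, -1, 1, 0, 2, 3, 3]
211 [3, 2, 2, 6, 3, 0, 6, -3, 3, -1, 3, 2, 0, 0, 0, 5, 5, 5, 2, 10]
214 [9, 0, 1, 0, 5, 4, 1, -1, 3, 4, 0, 5, -4, 1, 0, 4, 5, 5, 0, 2]
```

View pics/topc.png

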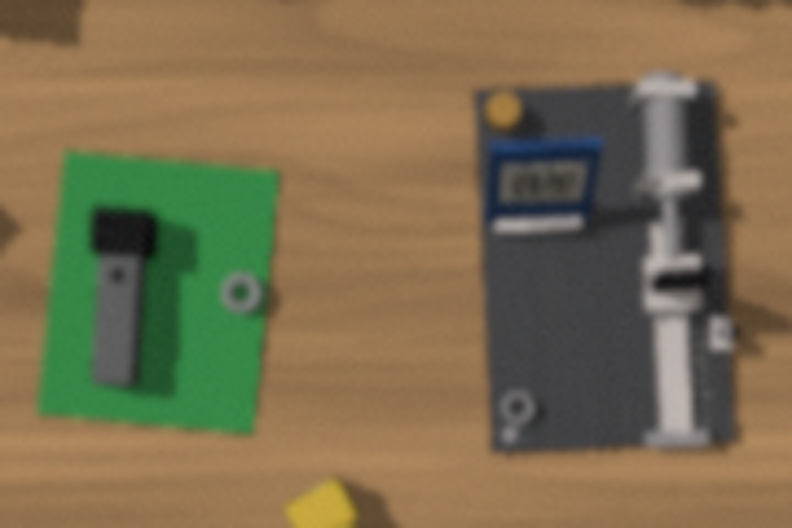

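View pics/sidec.png

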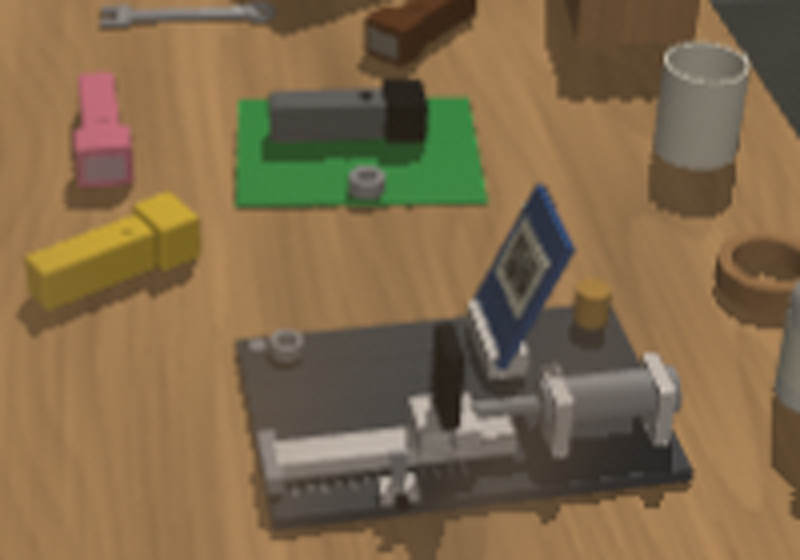

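Run:
```python
from h import *
a=np.load('pics/top0.npz'); im,d=a['im'],a['d']; P=np.load('pics/P.npy'); c=cam('top')
# scanner body centreline
rows=[]
m=(P[...,2]>28)
for y in range(167,208):
    xs=[x for x in range(238,268) if m[y,x]]
    if len(xs)>5: rows.append((y,min(xs),max(xs)))
r=np.array([q for q in rows if 180<=q[0]<=205]);
Q=onplane(c,np.c_[(r[:,1]+r[:,2])/2,r[:,0]],40)
k=np.polyfit(Q[:,0],Q[:,1],1); print('body yaw deg',np.degrees(np.arctan(k[0])),'y at 556',np.polyval(k,556), 'width px',(r[:,2]-r[:,1]+1).mean())
ends=onplane(c,[[ (rows[0][1]+rows[0][2])/2,rows[0][0]-.5],[(rows[-1][1]+rows[-1][2])/2,rows[-1][0]+.5]],41); print(ends)
# label
h=cv2.cvtColor(im,cv2.COLOR_RGB2HSV);H,S,V=[h[...,i].astype(int) for i in range(3)]
sub=np.zeros((400,640),bool); sub[148:176,330:365]=1
blue=sub&(H>100)&(H<130)&(S>100)
cn=np.vstack([q.reshape(-1,2) for q in cv2.findContours(blue.astype(np.uint8),0,1)[0]])
x0,y0=cn.min(0);x1,y1=cn.max(0);print('blue bbox',x0,y0,x1,y1)
hull=cv2.convexHull(cn); fill=np.zeros((400,640),np.uint8); cv2.fillConvexPoly(fill,hull,1)
white=(fill>0)&~blue&(S<90)
white=cv2.erode(fill,np.ones((3,3)))>0; white&=~blue
ys,xs=np.nonzero(white); print('label px',xs.mean(),ys.mean(),xs.min(),xs.max(),ys.min(),ys.max()); print('label w',onplane(c,[[xs.mean(),ys.mean()]],88))
dd=P[ys,xs]; print('label depth med',np.median(dd,0))
# grip plate: depth >95
g=np.zeros((400,640),bool); g[160:210,365:400]=1
m=g&(P[...,2]>85); ys,xs=np.nonzero(m); print('grip px',xs.mean(),ys.mean(),len(xs),onplane(c,[[xs.mean(),ys.mean()]],112))
rr=cv2.minAreaRect(onplane(c,np.c_[xs,ys],112)[:,:2].astype(np.float32));print(rr)
# rig left edge (free of occlusion)
pts=[]
for y in range(150,215,3):
    for x in range(325,345):
        if P[y,x,2]>6 and S[y,x]<100: pts.append((x-.5,y));break
Q=onplane(c,pts,12);k=np.polyfit(Q[:,0],Q[:,1],1);res=Q[:,1]-np.polyval(k,Q[:,0]);ok=abs(res)<4;k=np.polyfit(Q[ok,0],Q[ok,1],1)
print('rig yaw',np.degrees(np.arctan(k[0])),'edge y at 585',np.polyval(k,585),ok.sum(),len(ok))
# front edge
pts=[]
for x in range(340,366,2):
    col=[y for y in range(205,232) if V[y,x]<95 and S[y,x]<90]; pts.append((x,max(col)+.5))
Q=onplane(c,pts,12);k2=np.polyfit(Q[:,1],Q[:,0],1);print('front slope deg',np.degrees(np.arctan(k2[0])),Q[[0,-1]])
```

```text
body yaw deg -2.944722122755263 y at 556 217.95732875619126 width px 10.615384615384615
[[627.92207102 214.95009833  41.        ]
 [486.95648381 221.09218528  41.        ]]
blue bbox 336 151 361 169
label px 347.85022026431716 161.20264317180616 338 358 156 168
label w [[ 640.09815748 -118.97637884   88.        ]]
label depth med [ 640.90973409 -118.78964692   85.76181448]
grip px 380.7096774193548 182.32258064516128 62 [[ 565.97301643 -226.56598988  112.        ]]
((555.7522583007812, -231.5746612548828), (144.28590393066406, 95.61724853515625), 1.3377771377563477)
rig yaw 2.518079410905567 edge y at 585 -76.4948930053348 22 22
front slope deg -2.211813287169495 [[ 429.79414382  -96.62686403   12.        ]
 [ 433.16858119 -182.96424119   12.        ]]
```

Top crop: the grey scanner with a black head lies at (118,300) in the crop. The collar is at (240,293), close to its right side, so I will only part-open the jaws. Moving above the scanner now.

Call:
send_rows([
  [0, 0, 0],
  [0, 0, 0],
  [0, -0.4, 0.4],
  [0, -0.6, 0.6],
  [0, -0.63, 0.63],
  [0, -0.63, 0.63],
  [0, -0.63, 0.63],
  [0, -0.63, 0.63],
  [0, -0.63, 0.63],
  [0, -0.63, 0.63],
  [0, -0.63, 0.63],
  [0, -0.63, 0.63],
  [0, -0.63, 0.63],
  [0, -0.63, 0.63],
  [0, -0.63, 0.63],
  [0, -0.63, 0.63],
  [0, -0.63, 0.63],
  [0, -0.63, 0.63],
  [0, -0.6, 0.68],
  [0, 0, 0],
], turn=[-0.9, -0.9, 0, 0, 0, 0, 0, 0, 0, 0, 0, 0, 0, 0, 0, 0, 0, 0, 0, 0], claw=[0.4, 0.4, 0.4, 0.4, 0.4, 0.4, 0.4, 0.4, 0.4, 0.4, 0.4, 0.4, 0.4, 0.4, 0.4, 0.4, 0.4, 0.4, 0.4, 0.4], grip_force=45)

```text
time_s: 1.82
ee_pos: [563.3, 210.1, 231.2]
ee_rot: [[0.003, 0.062, 0.998], [-0.005, 0.998, -0.062], [-1.0, -0.004, 0.004]]
force: [0.8, -1.2, 0.1]
grip_width: 59.9
```

Run:
```python
from h import *
st=env.state();print(st['ee_pos'],st['ee_rot'].round(4).tolist())
c=cam('wrist',st); im,d=env.get_image('wrist'); cv2.imwrite('pics/w1.png',im[:,:,::-1]); np.savez('pics/w1.npz',im=im,d=d)
P=deproj(c,np.stack(np.meshgrid(np.arange(640),np.arange(400)),-1).reshape(-1,2),d).reshape(400,640,3)
m=(P[...,2]>30)&(P[...,2]<52)&(abs(P[...,0]-556)<110)&(abs(P[...,1]-215)<50)
n,l,s,_=cv2.connectedComponentsWithStats(m.astype(np.uint8));k=1+np.argmax(s[1:,4]);print(s[k])
Q=P[l==k]
print(Q[:,0].min(),Q[:,0].max(),Q[:,1].min(),Q[:,1].max())
for lo in range(480,640,15):
    q=Q[(Q[:,0]>=lo)&(Q[:,0]<lo+15)]
    if len(q)>20: print(lo,np.percentile(q[:,1],[2,98]).round(1),np.median(q[:,2]).round(1))
```

```text
[563.31376876 210.05862395 231.20048297] [[0.0034, 0.0622, 0.9981], [-0.0045, 0.9981, -0.0622], [-1.0, -0.0043, 0.0037]]
[ 302  105   41  119 3762]
486.1946520081417 628.7909581749907 188.42468154408124 239.6055916586633
480 [205.1 236.7] 41.9
495 [204.5 236.2] 42.3
510 [203.4 235.4] 42.2
525 [202.3 234.9] 42.3
540 [201.2 234.3] 42.2
555 [200.1 233.5] 42.3
570 [200.  231.8] 42.5
585 [191.5 238. ] 45.0
600 [190.2 238.9] 46.3
615 [189.7 237. ] 46.2
```

View pics/w1.png

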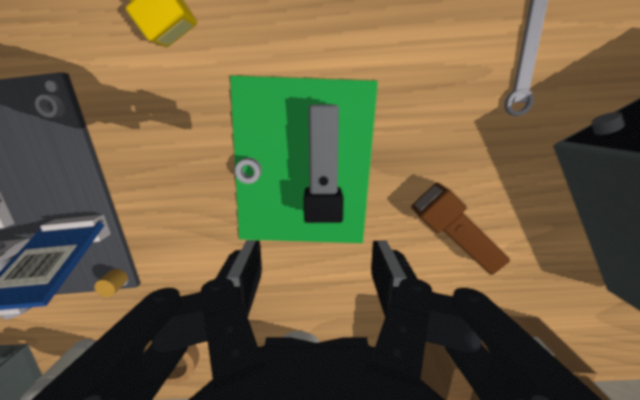

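The wrist view shows the scanner at (323,150), with the black head toward +x and the collar at (247,171). Position and yaw agree with the top camera, so I descend and grip.

Call:
send_rows([
  [0, 0.165, -0.16],
  [0.8, 0, 0],
  [0.8, 0, 0],
  [0.8, 0, 0],
  [0.8, 0, 0],
  [0.8, 0, 0],
  [0.8, 0, 0],
  [0.4, 0, 0],
  [0.2, 0, 0],
  [0.125, 0, 0],
  [0, 0, 0],
  [0, 0, 0],
  [0, 0, 0],
  [0, 0, 0],
  [0, 0, 0],
  [0, 0, 0],
  [0, 0, 0],
  [0, 0, 0],
  [0, 0, 0],
], turn=[0, 0, 0, 0, 0, 0, 0, 0, 0, 0, 0, 0, 0, 0, 0, 0, 0, 0, 0], claw=[0.4, 0.4, 0.4, 0.4, 0.4, 0.4, 0.4, 0.4, 0.4, 0.4, 0.4, 0.4, -1, -1, -1, -1, -1, -1, -1], grip_force=45)

```text
time_s: 3.45
ee_pos: [553.2, 225.6, 11.8]
ee_rot: [[0.002, 0.051, 0.999], [0.001, 0.999, -0.051], [-1.0, 0.001, 0.002]]
force: [-0.8, -1.5, 7.1]
grip_width: 33.1
```

Call:
send_rows([
  [-0.2, 0, 0],
  [-0.4, 0, 0],
  [-0.5, 0, 0],
  [-0.4, 0, 0],
  [-0.13, 0, 0],
  [0, 0, 0],
  [0, 0, 0],
  [0, 0, 0],
], turn=[0, 0, 0, 0, 0, -0.45, -0.45, 0], claw=[-1, -1, -1, -1, -1, -1, -1, -1])

```text
time_s: 4.12
ee_pos: [551.6, 225.4, 75.4]
ee_rot: [[-0.001, -0.045, 0.999], [0.0, 0.999, 0.045], [-1.0, 0.0, -0.001]]
force: [0.9, 1.1, -1.2]
grip_width: 33.6
```

Run:
```python
from h import *
im,d=env.get_image('side'); crop(im,200,420,120,260,3.6,'pics/s2.png')
st=env.state();print(st['ee_pos'],st['force'],st['grip_width'])
c=cam('wrist',st); im,d=env.get_image('wrist'); cv2.imwrite('pics/w2.png',im[:,:,::-1])
```

```text
[551.57934516 225.34419333  75.20328651] [ 0.45784439  0.00332641 -0.91518104] 33.07598845871149
```

View pics/s2.png

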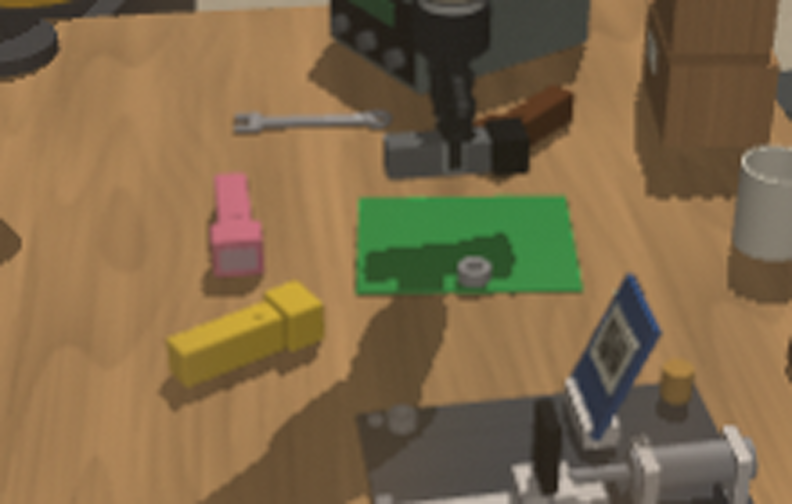

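View pics/w2.png

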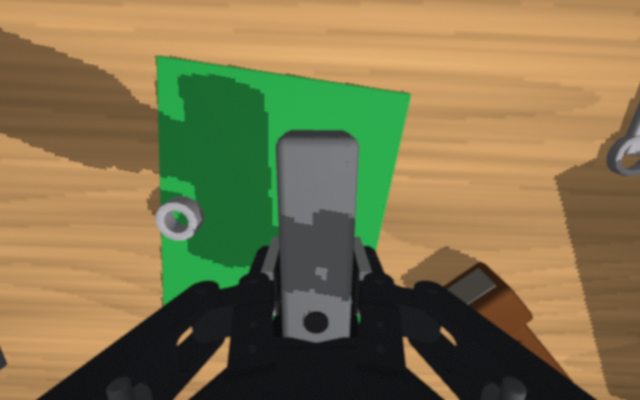

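The side and wrist views show the scanner held level, at (460,150) in the side crop. The collar is undisturbed at (178,219) in the wrist view. Now I carry it to the label.

Call:
send_rows([
  [-0.04, -0.2, -0.06],
  [0, -0.4, -0.12],
  [0, -0.6, -0.18],
  [0, -0.7, -0.2],
  [0, -0.7, -0.2],
  [0, -0.7, -0.2],
  [0, -0.7, -0.2],
  [0, -0.7, -0.2],
  [0, -0.7, -0.2],
  [0, -0.7, -0.2],
  [0, -0.7, -0.2],
  [0, -0.7, -0.2],
  [0, -0.7, -0.2],
  [0, -0.5, -0.16],
  [0, -0.2, -0.06],
  [0, 0, 0],
  [0, 0, 0],
  [0, 0, 0],
  [0, 0, 0],
  [0, 0, 0],
], turn=[0, 0, 0, 0, 0, 0, 0, 0, 0, 0, 0, 0, 0, 0, 0, 0, 0, 0, 0, 0], claw=[-1, -1, -1, -1, -1, -1, -1, -1, -1, -1, -1, -1, -1, -1, -1, -1, -1, -1, -1, -1])

```text
time_s: 5.88
ee_pos: [465.0, -133.4, 77.0]
ee_rot: [[0.0, -0.047, 0.999], [0.001, 0.999, 0.047], [-1.0, 0.001, 0.0]]
force: [0.2, -0.1, -1.3]
grip_width: 33.3
```

Run:
```python
from h import *
im,d=env.get_image('side'); crop(im,220,440,130,290,3.6,'pics/s3.png')
im,d=env.get_image('top'); crop(im,300,420,110,250,4,'pics/t3.png'); np.savez('pics/t3.npz',im=im,d=d)
st=env.state();print(st['ee_pos'],st['ee_rot'].round(3).tolist(),st['grip_width'])
im,d=env.get_image('wrist'); cv2.imwrite('pics/w3.png',im[:,:,::-1]);np.savez('pics/w3.npz',im=im,d=d)
c=cam('wrist',st)
P=deproj(c,np.stack(np.meshgrid(np.arange(640),np.arange(400)),-1).reshape(-1,2),d).reshape(400,640,3)
ct=cam('top');d=np.load('pics/t3.npz')['d'];P=deproj(ct,np.stack(np.meshgrid(np.arange(640),np.arange(400)),-1).reshape(-1,2),d).reshape(400,640,3)
m=(P[...,2]>75)&(P[...,2]<120)&(P[...,0]>480)&(P[...,0]<590)&(P[...,1]>-170)&(P[...,1]<-80)
Q=P[m];print(len(Q),Q.min(0),Q.max(0),np.median(Q,0))
```

```text
[ 464.90038448 -133.80163561   77.0188513 ] [[-0.0, -0.046, 0.999], [0.0, 0.999, 0.046], [-1.0, 0.0, -0.0]] 33.32571932185183
108 [ 503.95419959 -154.49965857   75.02425739] [ 541.02905253 -104.85401864  117.01576139] [ 530.24643639 -120.12449783  108.62609721]
```

View pics/s3.png

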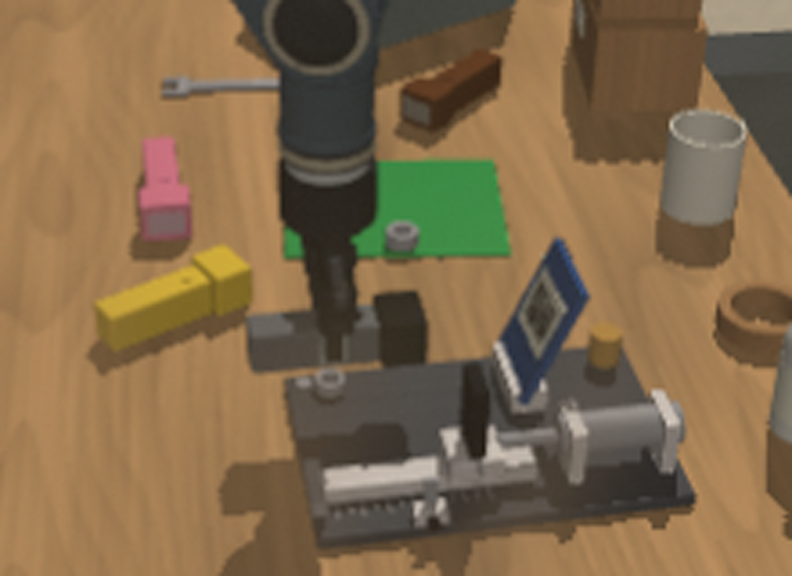

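View pics/t3.png

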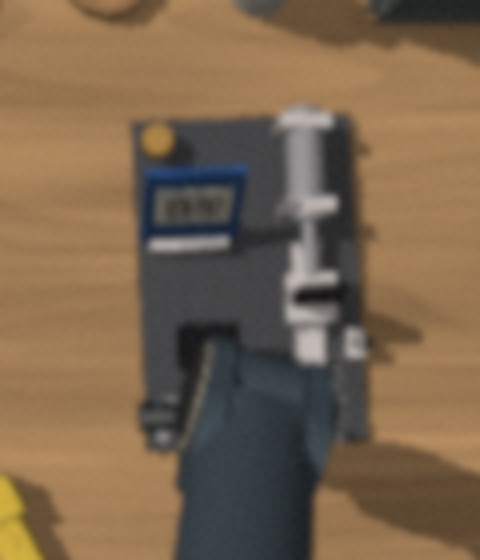

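View pics/w3.png

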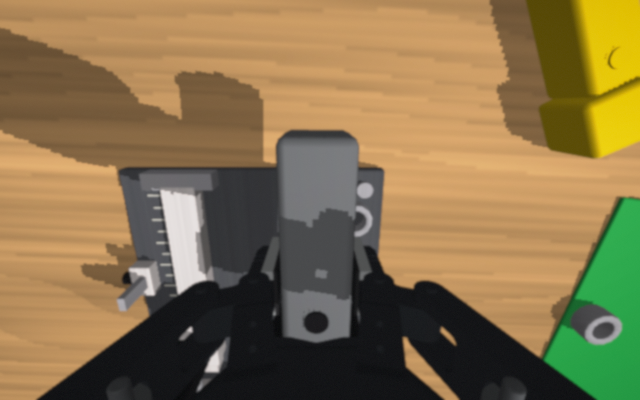

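The side and top views show the scanner level, about 100 mm before the label. Its head is at (209,345) in the top crop and the label at (195,205). It sits about 6 mm too far in -y, so I correct that and then hold.

Call:
send_rows([
  [0, 0.16, 0],
  [0, 0, 0],
  [0, 0, 0],
  [0, 0, 0],
  [0, 0, 0],
  [0, 0, 0],
  [0, 0, 0],
  [0, 0, 0],
  [0, 0, 0],
  [0, 0, 0],
  [0, 0, 0],
  [0, 0, 0],
  [0, 0, 0],
  [0, 0, 0],
  [0, 0, 0],
  [0, 0, 0],
  [0, 0, 0],
  [0, 0, 0],
  [0, 0, 0],
  [0, 0, 0],
], turn=[0, 0, 0, 0, 0, 0, 0, 0, 0, 0, 0, 0, 0, 0, 0, 0, 0, 0, 0, 0], claw=[-1, -1, -1, -1, -1, -1, -1, -1, -1, -1, -1, -1, -1, -1, -1, -1, -1, -1, -1, -1])

```text
time_s: 7.7
ee_pos: [464.3, -128.4, 77.1]
ee_rot: [[-0.0, -0.044, 0.999], [0.0, 0.999, 0.044], [-1.0, 0.0, -0.0]]
force: [0.4, -0.1, -1.3]
grip_width: 33.4
```

Call:
send_rows([
  [0, 0, 0],
  [0, 0, 0],
  [0, 0, 0],
  [0, 0, 0],
  [0, 0, 0],
  [0, 0, 0],
  [0, 0, 0],
  [0, 0, 0],
  [0, 0, 0],
  [0, 0, 0],
], turn=[0, 0, 0, 0, 0, 0, 0, 0, 0, 0], claw=[-1, -1, -1, -1, -1, -1, -1, -1, -1, -1])

```text
time_s: 8.53
ee_pos: [464.3, -128.4, 77.0]
ee_rot: [[-0.0, -0.044, 0.999], [0.0, 0.999, 0.044], [-1.0, 0.0, -0.0]]
force: [-0.7, -0.0, -1.5]
grip_width: 33.2
```

Run:
```python
from h import *
for n in ('top','side'):
    im,d=env.get_image(n); np.savez(f'pics/{n}4.npz',im=im,d=d); c=cam(n)
    P=deproj(c,np.stack(np.meshgrid(np.arange(640),np.arange(400)),-1).reshape(-1,2),d).reshape(400,640,3)
    m=(im.max(-1)<45)&(P[...,2]>60)&(P[...,2]<120)&(P[...,0]>495)&(P[...,0]<550)&(P[...,1]>-180)&(P[...,1]<-70)
    Q=P[m];print(n,len(Q),np.percentile(Q,[3,50,97],axis=0).round(1).tolist())
print(env.state()['ee_pos'])
```

```text
top 80 [[507.2, -146.9, 101.6], [527.2, -113.6, 109.0], [537.2, -100.5, 113.9]]Traceback (most recent call last):
  File "<stdin>", line 6, in <module>
    return _quantile_unchecked(
        a, q, axis, out, overwrite_input, method, keepdims, weights)
    return _ureduce(a,
                    func=_quantile_ureduce_func,
    ...<5 lines>...
                    overwrite_input=overwrite_input,
                    method=method)
    r = func(a, **kwargs)
    result = _quantile(arr,
                       quantiles=q,
    ...<2 lines>...
                       out=out,
                       weights=wgt)
    slices_having_nans = np.isnan(arr[-1, ...])
                                  ~~~^^^^^^^^^
IndexError: index -1 is out of bounds for axis 0 with size 0
```

The head centre, projected along the axis, meets the label within about 1 mm sideways. The distance is about 100 mm, and the hold lasted about 2.5 s with no motion. Returning to the mat.

Call:
send_rows([
  [0, 0.2, 0.06],
  [0, 0.4, 0.12],
  [0, 0.6, 0.18],
  [0, 0.7, 0.22],
  [0, 0.7, 0.22],
  [0, 0.7, 0.22],
  [0, 0.7, 0.22],
  [0, 0.7, 0.22],
  [0, 0.7, 0.22],
  [0, 0.7, 0.22],
  [0, 0.7, 0.22],
  [0, 0.7, 0.22],
  [0, 0.6, 0.18],
  [0, 0.4, 0.08],
  [0, 0, 0],
  [0, 0, 0],
  [0, 0, 0],
  [0, 0, 0],
  [0, 0, 0],
  [0, 0, 0],
], turn=[0, 0, 0, 0, 0, 0, 0, 0, 0, 0, 0, 0, 0, 0, 0, 0, 0, 0, 0, 0], claw=[-1, -1, -1, -1, -1, -1, -1, -1, -1, -1, -1, -1, -1, -1, -1, -1, -1, -1, -1, -1])

```text
time_s: 10.3
ee_pos: [553.4, 214.6, 77.2]
ee_rot: [[-0.0, -0.042, 0.999], [-0.0, 0.999, 0.042], [-1.0, -0.0, -0.0]]
force: [-0.8, 0.0, -1.4]
grip_width: 33.2
```

Call:
send_rows([
  [0.3, 0, 0],
  [0.5, 0, 0],
  [0.4, 0, 0],
  [0.2, 0, 0],
  [0.1, 0, 0],
  [0.08, 0, 0],
  [0, 0, 0],
  [0, 0, 0],
  [0, 0, 0],
], turn=[0, 0, 0, 0, 0, 0, 0, 0, 0], claw=[-1, -1, -1, -1, -1, -1, -1, -1, -1])

```text
time_s: 11.05
ee_pos: [553.9, 216.1, 14.6]
ee_rot: [[0.001, -0.044, 0.999], [0.001, 0.999, 0.044], [-1.0, 0.001, 0.001]]
force: [-0.1, 0.1, -1.6]
grip_width: 33.1
```

Call:
send_rows([
  [0.04, 0, 0],
  [0.04, 0, 0],
  [0, 0, 0],
  [0, 0, 0],
], turn=[0, 0, 0, 0], claw=[-1, -1, -1, -1])

```text
time_s: 11.38
ee_pos: [553.8, 216.2, 11.8]
ee_rot: [[0.001, -0.044, 0.999], [0.001, 0.999, 0.044], [-1.0, 0.001, 0.001]]
force: [-1.1, -1.0, 5.6]
grip_width: 33.5
```

Call:
send_rows([
  [0, 0, 0],
  [0, 0, 0],
  [0, 0, 0],
  [0, 0, 0],
  [0, 0, 0],
  [0, 0, 0],
  [-0.2, 0, 0],
  [-0.5, 0, 0],
  [-0.8, 0, 0],
  [-0.8, 0, 0],
  [-0.8, 0, 0],
  [-0.8, 0, 0],
  [-0.6, 0, 0],
  [-0.2, 0, 0],
  [0, 0, 0],
  [0, 0, 0],
  [0, 0, 0],
  [0, 0, 0],
], turn=[0, 0, 0, 0, 0, 0, 0, 0, 0, 0, 0, 0, 0, 0, 0, 0, 0, 0], claw=[0.3, 0.3, 0.3, 0.3, 0.3, 0.3, 0.3, 0.3, 0.3, 0.3, 0.3, 0.3, 0.3, 0.3, 0.3, 0.3, 0.3, 0.3])

```text
time_s: 12.88
ee_pos: [552.2, 215.4, 196.6]
ee_rot: [[-0.004, -0.044, 0.999], [-0.002, 0.999, 0.044], [-1.0, -0.001, -0.004]]
force: [0.1, -0.3, -0.0]
grip_width: 55.3
```

Run:
```python
from h import *
st=env.state();print(st['ee_pos'],st['grip_width'])
im,d=env.get_image('wrist'); cv2.imwrite('pics/w5.png',im[:,:,::-1])
c=cam('wrist',st);P=deproj(c,np.stack(np.meshgrid(np.arange(640),np.arange(400)),-1).reshape(-1,2),d).reshape(400,640,3)
m=(P[...,2]>30)&(P[...,2]<52)&(abs(P[...,0]-556)<85)&(abs(P[...,1]-215)<45)
Q=P[m];print(Q.min(0),Q.max(0))
for lo in range(490,630,25):
    q=Q[(Q[:,0]>=lo)&(Q[:,0]<lo+25)]
    if len(q)>20: print(lo,np.percentile(q[:,1],[2,98]).round(1),np.median(q[:,2]).round(1))
im,d=env.get_image('side'); crop(im,220,440,130,290,3.6,'pics/s5.png')
im,d=env.get_image('top'); np.savez('pics/t5.npz',im=im,d=d);crop(im,225,405,120,240,4.4,'pics/t5.png')
```

```text
[552.18307425 215.37738828 196.64729962] 55.27492720776888
[487.51729831 192.52626673  30.54174456] [629.78053919 243.00215129  48.19348258]
490 [198.  230.4] 42.2
515 [198.6 231.1] 42.2
540 [199.3 232.1] 42.2
565 [199.9 233. ] 42.3
590 [194.  241.1] 46.0
615 [194.7 241.9] 46.2
```

View pics/w5.png

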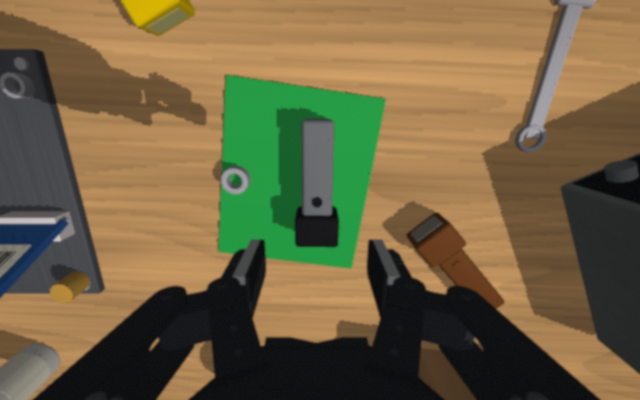

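View pics/s5.png

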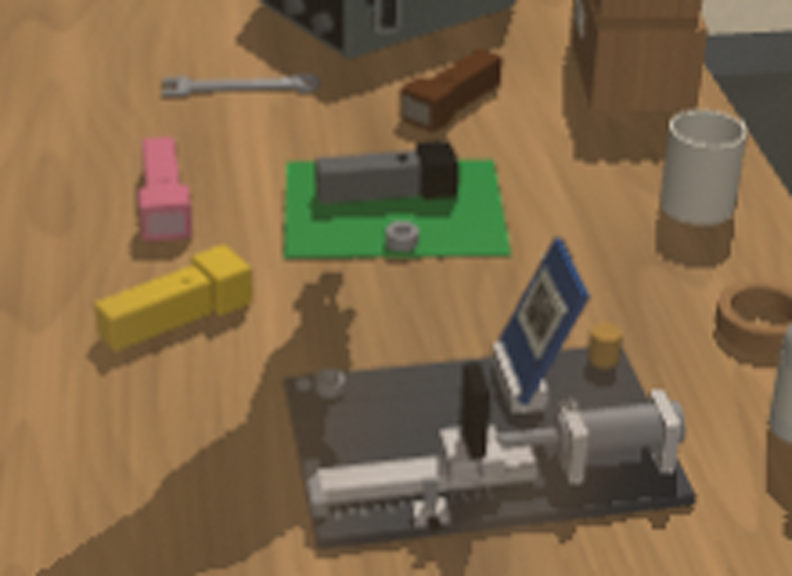

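View pics/t5.png

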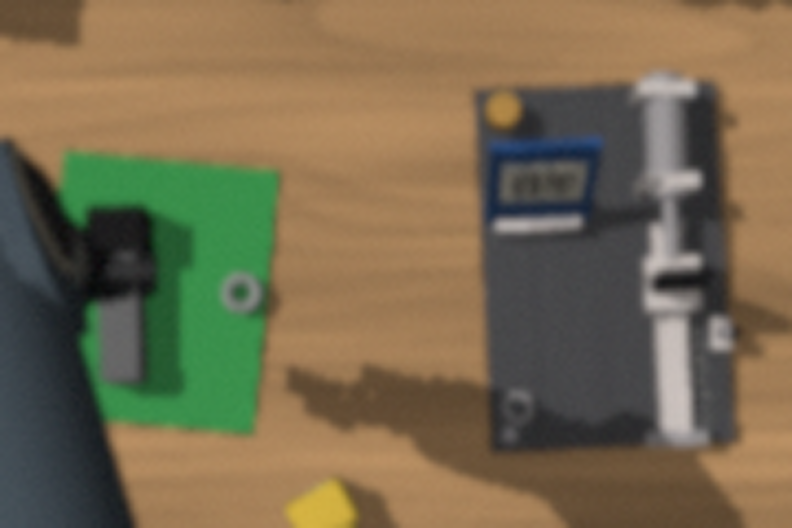

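Run:
```python
from h import *
print(env.state()['joint_pos'].round(3))
a=np.load('pics/t5.npz'); im,d=a['im'],a['d']; c=cam('top')
ys,xs=np.nonzero((im.max(-1)<48)); k=(xs>365)&(xs<395)&(ys>175)&(ys<192)
xs,ys=xs[k],ys[k]; print(len(xs),xs.min(),xs.max(),ys.min(),ys.max(),onplane(c,[[xs.mean(),ys.mean()],[xs.max(),ys.min()]],112))
P=deproj(c,np.c_[xs,ys],d[ys,xs]);print(np.median(P,0),P[:,2].min())
crop(im,355,405,150,225,8,'pics/t5b.png')
```

```text
[-0.515  0.367  0.094  1.776 -0.04   1.003  1.209]
51 374 388 181 189 [[ 559.17257211 -235.39645973  112.        ]
 [ 570.42774722 -251.14632801  112.        ]]
[ 563.46930577 -241.22169817  106.77661414] 5.200133284192361
```

View pics/t5b.png

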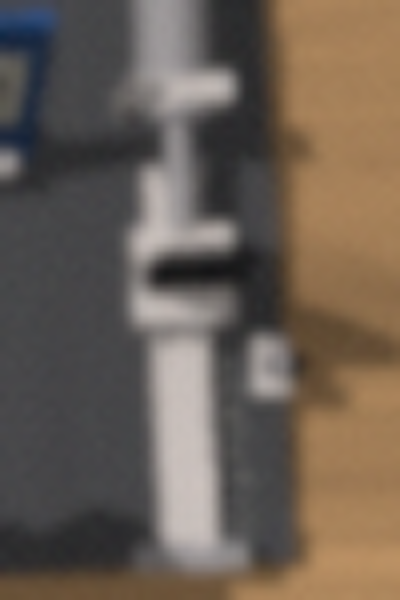

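The wrist, side and top views show the scanner flat on the mat with its middle at about (558,216), released. The collar is unmoved at (235,180) in the wrist view. Next I move above the grip plate and turn by -90°.

Call:
send_rows([
  [0, -0.2, 0],
  [0, -0.5, 0],
  [0, -0.75, 0],
  [0, -0.75, 0],
  [0, -0.75, 0],
  [0, -0.75, 0],
  [0, -0.75, 0],
  [0, -0.75, 0],
  [0, -0.75, 0],
  [0, -0.75, -0.05],
  [0, -0.75, -0.05],
  [0, -0.75, -0.05],
  [0, -0.75, 0],
  [0, -0.75, 0],
  [0, -0.75, 0],
  [0, -0.45, 0],
  [0, -0.17, 0],
  [0, 0, 0],
], turn=[0, 0, 0, 0, 0, 0, 0, 0, 0, 0, 0, 0, 0, 0, 0, 0, 0, 0], claw=[0.3, 0.3, 0.3, 0.3, 0.3, 0.3, 0.3, 0.3, 0.3, 0.3, 0.3, 0.3, 0.3, 0.3, 0.3, 0.3, 0.3, 0.3])

```text
time_s: 14.53
ee_pos: [565.9, -229.2, 198.4]
ee_rot: [[-0.001, -0.04, 0.999], [-0.001, 0.999, 0.04], [-1.0, -0.001, -0.001]]
force: [-0.3, -0.6, -0.4]
grip_width: 55.2
```

Call:
send_rows([
  [0, 0, 0],
  [0, 0, 0],
  [0, 0, 0],
  [0, 0, 0],
  [0, 0, 0],
  [0, 0, 0],
  [0, 0, 0],
  [0, 0, 0],
  [0, 0, 0],
  [0, 0, 0],
  [0, 0, 0],
  [0, 0, 0],
  [0, 0, 0],
  [0, 0, 0],
  [0, 0, 0],
  [0, 0, 0],
  [0, 0, 0],
  [0, 0, 0],
  [0, 0, 0],
  [0, 0, 0],
], turn=[1, 1, 1, 1, 1, 1, 1, 1, 1, 1, 1, 1, 1, 1, 1, 0, 0, 0, 0, 0], claw=[0.3, 0.3, 0.3, 0.3, 0.3, 0.3, 0.3, 0.3, 0.3, 0.3, 0.3, 0.3, 0.3, 0.3, 0.3, 0.3, 0.3, 0.3, 0.3, 0.3])

```text
time_s: 16.2
ee_pos: [566.8, -226.5, 198.7]
ee_rot: [[0.0, 0.999, 0.045], [0.0, 0.045, -0.999], [-1.0, 0.0, -0.0]]
force: [0.4, 0.1, -0.2]
grip_width: 56.0
```

Run:
```python
from h import *
st=env.state();print(st['ee_pos'],st['ee_rot'].round(4).tolist(),st['grip_width'],st['joint_pos'].round(2))
im,d=env.get_image('wrist'); cv2.imwrite('pics/w6.png',im[:,:,::-1]); np.savez('pics/w6.npz',im=im,d=d,R=st['ee_rot'],t=st['ee_pos'])
crop(im,180,460,100,310,2.8,'pics/w6c.png')
```

```text
[ 566.75611995 -226.53006067  198.67050766] [[0.0001, 0.999, 0.0452], [0.0005, 0.0452, -0.999], [-1.0, 0.0001, -0.0004]] 56.031022776771024 [-0.14  0.44  0.61  1.76 -0.29  1.03  0.62]
```

View pics/w6.png

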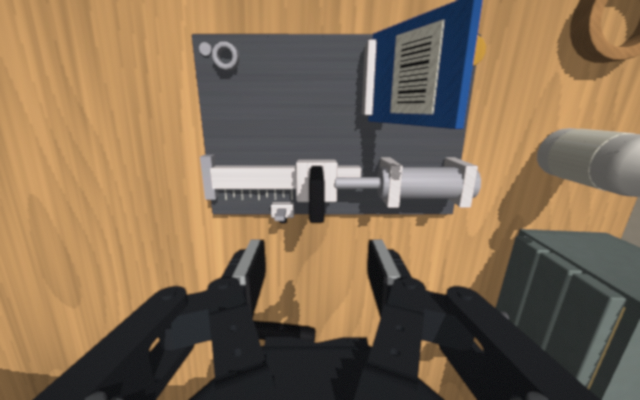

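View pics/w6c.png

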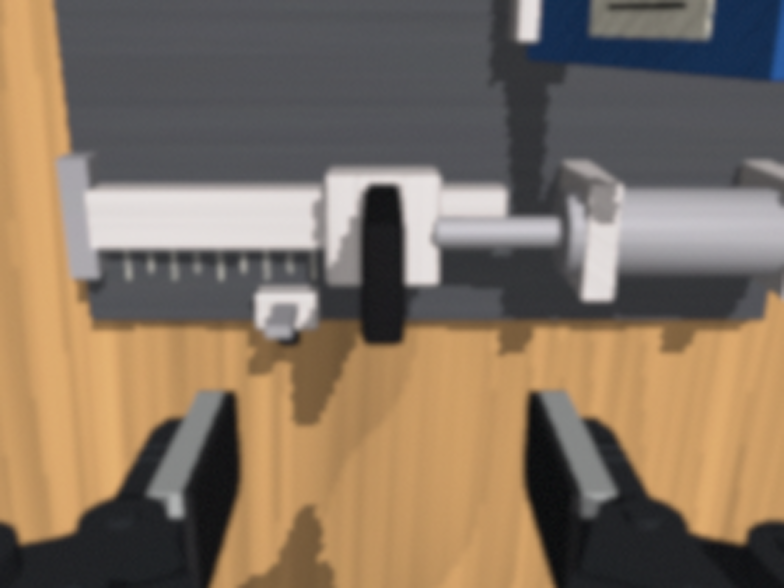

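The wrist view shows the grip plate at (316,193) and the index plate at (281,213). The pointer is hidden behind the plate, so I look from further out in -y.

Call:
send_rows([
  [0, 0, 0.5],
  [0, 0, 0.8],
  [0, 0, 0.8],
  [0, 0, 0.65],
  [0, 0, 0],
  [0, 0, 0],
  [0, 0, 0],
  [0, 0, 0],
  [0, 0, 0],
  [0, 0, 0],
], turn=[0, 0, 0, 0, 0, 0, 0, 0, 0, 0], claw=[0.3, 0.3, 0.3, 0.3, 0.3, 0.3, 0.3, 0.3, 0.3, 0.3])

```text
time_s: 17.08
ee_pos: [572.0, -335.4, 198.7]
ee_rot: [[0.0, 0.999, 0.046], [0.001, 0.046, -0.999], [-1.0, 0.0, -0.001]]
force: [-0.1, 0.1, 0.3]
grip_width: 55.4
```

Run:
```python
from h import *
st=env.state();print(st['ee_pos'],st['ee_rot'].round(4).tolist())
im,d=env.get_image('wrist'); np.savez('pics/w7.npz',im=im,d=d,R=st['ee_rot'],t=st['ee_pos'])
crop(im,200,440,40,220,3.3,'pics/w7c.png')
im,d=env.get_image('side');np.savez('pics/s7.npz',im=im,d=d); crop(im,295,415,190,285,6.6,'pics/s7.png')
```

```text
[ 572.04564642 -335.36916452  198.68581848] [[0.0002, 0.9989, 0.0459], [0.0007, 0.0459, -0.9989], [-1.0, 0.0002, -0.0007]]
```

View pics/w7c.png

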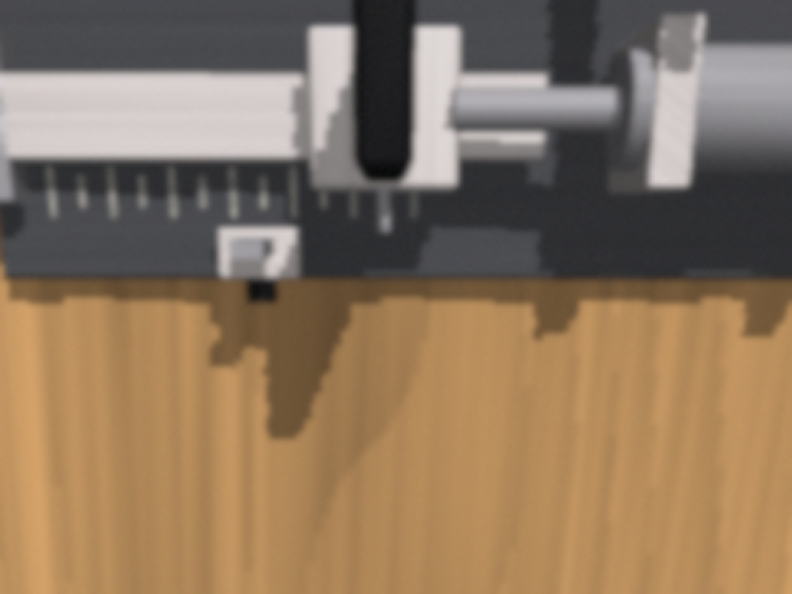

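View pics/s7.png

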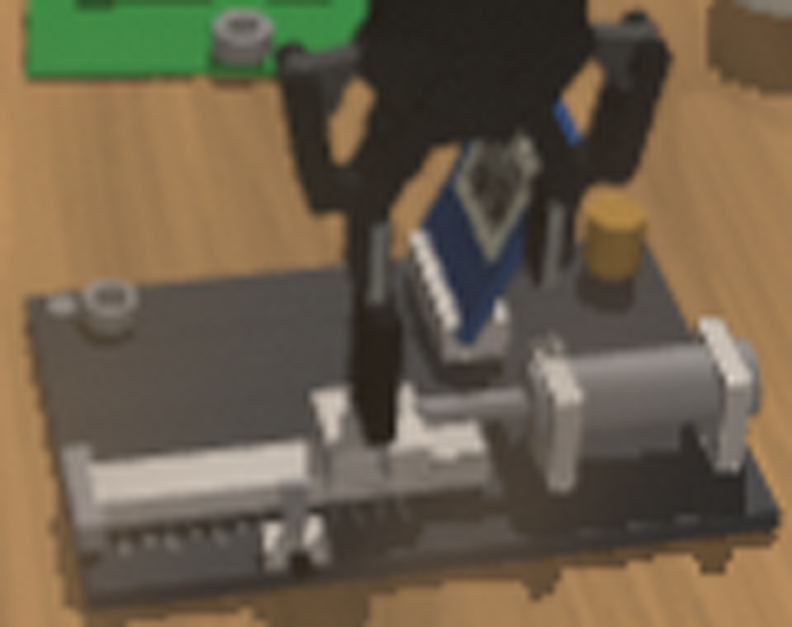

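Run:
```python
from h import *
a=np.load('pics/w7.npz'); im,d=a['im'],a['d']
cv2.imwrite('pics/w7d.png',cv2.resize(im[95:135,255:335,::-1],None,fx=10,fy=10,interpolation=cv2.INTER_NEAREST))
c=cam('wrist',dict(ee_rot=a['R'],ee_pos=a['t']))
print(c[3])
P=deproj(c,np.stack(np.meshgrid(np.arange(640),np.arange(400)),-1).reshape(-1,2),d).reshape(400,640,3)
for y in range(106,132,2): print(y,[int(v) for v in P[y,262:294,2]])
print()
for y in range(98,116): print(y,[int(v) for v in P[y,308:326,2]])
```

```text
[ 568.89211166 -257.66844367  341.8493331 ]
106 [11, 11, 11, 12, 13, 12, 11, 13, 12, 11, 11, 12, 12, 10, 13, 13, 11, 12, 12, 12, 13, 11, 11, 12, 14, 12, 11, 12, 12, 13, 13, 11]
108 [12, 11, 13, 11, 11, 12, 11, 13, 12, 11, 12, 11, 12, 12, 12, 11, 11, 12, 10, 12, 11, 13, 12, 13, 12, 13, 11, 13, 12, 341, 11, 10]
110 [12, 11, 13, 11, 23, 25, 24, 24, 24, 25, 24, 24, 23, 23, 23, 23, 24, 24, 24, 24, 24, 24, 23, 26, 24, 26, 24, 23, 14, 12, 12, 12]
112 [13, 12, 12, 12, 24, 24, 24, 24, 43, 44, 45, 43, 44, 45, 43, 45, 42, 45, 39, 30, 23, 25, 24, 24, 23, 24, 23, 24, 14, 12, 12, 12]
114 [12, 13, 12, 12, 24, 23, 24, 51, 51, 51, 50, 51, 53, 51, 50, 49, 52, 49, 41, 32, 24, 25, 23, 24, 23, 24, 25, 24, 15, 12, 11, 12]
116 [12, 12, 12, 13, 25, 24, 22, 51, 51, 50, 51, 50, 52, 52, 52, 51, 51, 49, 43, 32, 24, 23, 24, 24, 23, 23, 24, 24, 16, 13, 12, 11]
118 [12, 13, 11, 12, 25, 24, 23, 24, 23, 24, 24, 24, 25, 23, 23, 24, 23, 24, 24, 24, 24, 24, 25, 24, 24, 26, 23, 24, 16, 11, 11, 11]
120 [13, 12, 11, 12, 23, 24, 23, 24, 23, 24, 24, 23, 24, 25, 23, 25, 25, 23, 25, 23, 24, 24, 24, 24, 24, 24, 23, 24, 18, 12,
[... 1271 characters left out ...]
, 11]
107 [10, 12, 341, 12, 13, 12, 45, 44, 45, 13, 12, 12, 11, 13, 12, 13, 13, 12]
108 [11, 11, 14, 11, 341, 12, 44, 44, 46, 12, 12, 12, 13, 12, 12, 12, 12, 12]
109 [12, 13, 12, 11, 12, 12, 44, 45, 45, 12, 12, 12, 12, 12, 12, 11, 11, 13]
110 [13, 12, 12, 13, 12, 12, 13, 11, 13, 12, 12, 12, 10, 13, 13, 12, 13, 11]
111 [11, 13, 13, 13, 11, 11, 11, 13, 12, 11, 12, 11, 13, 12, 13, 12, 12, 11]
112 [13, 12, 14, 11, 12, 13, 12, 11, 12, 11, 12, 13, 13, 12, 12, 13, 11, 13]
113 [12, 12, 12, 12, 11, 13, 13, 11, 11, 12, 11, 12, 12, 12, 13, 13, 12, 13]
114 [11, 13, 13, 12, 13, 12, 11, 11, 11, 12, 13, 12, 12, 12, 13, 12, 12, 13]
115 [12, 12, 13, 12, 12, 10, 13, 12, 12, 12, 11, 11, 12, 12, 12, 12, 11, 11]
```

View pics/w7d.png

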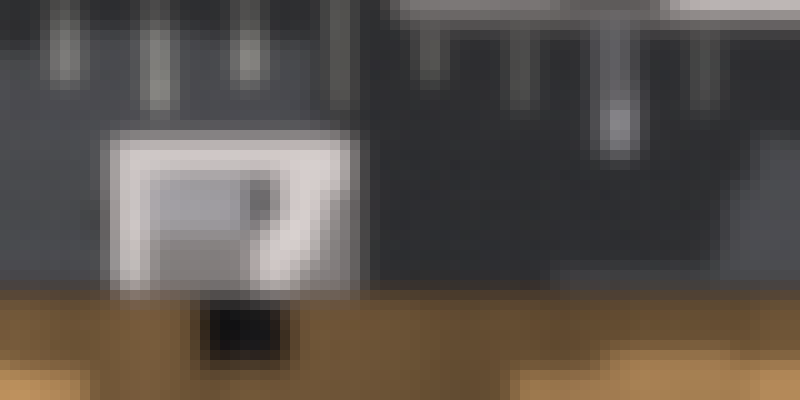

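Run:
```python
from h import *
a=np.load('pics/w7.npz'); im=a['im']
c=cam('wrist',dict(ee_rot=a['R'],ee_pos=a['t']))
g=im.astype(int).sum(-1)//3
print(g[106:110,309:323]); print(g[113:117,262:290])
for pi,ii in ((315.,274.),(316.,274.4)):
    p=onplane(c,[[pi,107]],44.5)[0]; q=onplane(c,[[ii,115]],51)[0]
    u=np.array([np.cos(np.radians(2.5)),np.sin(np.radians(2.5)),0]); print(p,q,(p-q)@u)
# plate top edges
P=deproj(c,np.stack(np.meshgrid(np.arange(640),np.arange(400)),-1).reshape(-1,2),a['d']).reshape(400,640,3)
m=(P[...,2]>107)&(P[...,2]<116)&(P[...,1]<-190)&(abs(P[...,0]-566)<30)
Q=P[m]; print(len(Q),np.percentile(Q,[1,50,99],axis=0).round(1)); 
b=np.load('pics/w6.npz');c6=cam('wrist',dict(ee_rot=b['R'],ee_pos=b['t']));P=deproj(c6,np.stack(np.meshgrid(np.arange(640),np.arange(400)),-1).reshape(-1,2),b['d']).reshape(400,640,3)
m=(P[...,2]>107)&(P[...,2]<116)&(P[...,1]<-190)&(abs(P[...,0]-566)<30);Q=P[m]; print(len(Q),np.percentile(Q,[1,50,99],axis=0).round(1));
```

```text
[[ 49  48  48  48  57  77 107 132 130 100  66  51  48  48]
 [ 48  48  48  49  57  78 108 134 131 100  64  49  47  47]
 [ 47  47  47  48  57  76 104 126 125  97  64  49  48  47]
 [ 46  47  47  48  55  71  94 114 111  88  61  48  48  47]]
[[ 74  75  81 112 159 192 198 187 174 166 161 158 156 156 156 156 152 138
  120 123 153 185 203 208 206 200 188 156]
 [ 74  75  78 108 157 191 197 185 169 162 160 159 158 158 157 157 151 133
  108 108 144 182 203 207 202 188 167 139]
 [ 73  72  73 102 154 189 196 185 169 162 161 159 160 158 159 158 153 133
  107 106 141 180 202 207 201 179 150 125]
 [ 73  70  69  99 153 190 198 186 169 162 161 160 160 159 158 157 152 134
  113 119 151 185 204 207 197 172 144 122]]
[ 567.91051751 -259.10768106   44.5       ] [ 527.98406641 -268.41870292   51.        ] 40.29459103997072
[ 568.9068055  -259.06221796   44.5       ] [ 528.3770761 -268.400769    51.       ] 40.898495952494464
1067 [[ 559.7 -246.9  109.2]
 [ 566.9 -226.6  112.2]
 [ 573.9 -207.9  114. ]]
704 [[ 559.8 -245.7  109.1]
 [ 566.8 -225.4  112.1]
 [ 573.7 -207.6  113.7]]
```

Measured in the wrist view, the pointer at (316,107) and the index plate at (274,115) are about 41 mm apart along the rig's x. The plate centre is at (567,-226.5). Going back over the plate.

Call:
send_rows([
  [0, 0, -0.5],
  [0, 0, -0.8],
  [0, 0, -0.8],
  [0, 0, -0.62],
  [0, 0, 0],
  [0, 0, 0],
  [0, 0, 0],
  [0, 0, 0],
  [0, 0, 0],
  [0, 0, 0],
], turn=[0, 0, 0, 0, 0, 0, 0, 0, 0, 0], claw=[0.3, 0.3, 0.3, 0.3, 0.3, 0.3, 0.3, 0.3, 0.3, 0.3])

```text
time_s: 18.02
ee_pos: [566.5, -229.3, 198.7]
ee_rot: [[-0.0, 0.999, 0.042], [-0.001, 0.042, -0.999], [-1.0, -0.0, 0.001]]
force: [-0.1, -0.1, 1.0]
grip_width: 55.7
```

Call:
send_rows([
  [0.3, 0, 0],
  [0.6, 0, 0],
  [0.7, 0, 0],
  [0.7, 0, 0],
  [0.5, 0, 0],
  [0.24, 0, 0],
  [0.1, 0, 0],
  [0, 0, 0],
  [0, 0, 0],
  [0, 0, 0],
  [0, 0, 0],
  [0, 0, 0],
], turn=[0, 0, 0, 0, 0, 0, 0, 0, 0, 0, 0, 0], claw=[0.3, 0.3, 0.3, 0.3, 0.3, 0.3, 0.3, 0.3, 0.3, 0.3, 0.3, 0.3])

```text
time_s: 19.02
ee_pos: [567.4, -228.2, 74.1]
ee_rot: [[0.002, 0.999, 0.044], [-0.0, 0.044, -0.999], [-1.0, 0.002, 0.0]]
force: [0.2, -0.1, 0.4]
grip_width: 55.7
```

Run:
```python
from h import *
st=env.state();print(st['ee_pos'],st['force'],st['grip_width'])
im,d=env.get_image('wrist'); cv2.imwrite('pics/w8.png',im[:,:,::-1])
im,d=env.get_image('side'); crop(im,295,415,190,285,6.6,'pics/s8.png')
```

```text
[ 567.43742045 -228.17017537   74.08987548] [ 0.2462838  -0.11173006  0.39625989] 55.74139784320226
```

View pics/w8.png

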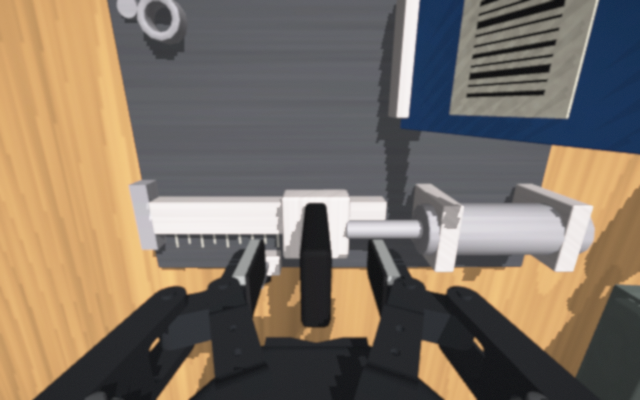

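View pics/s8.png

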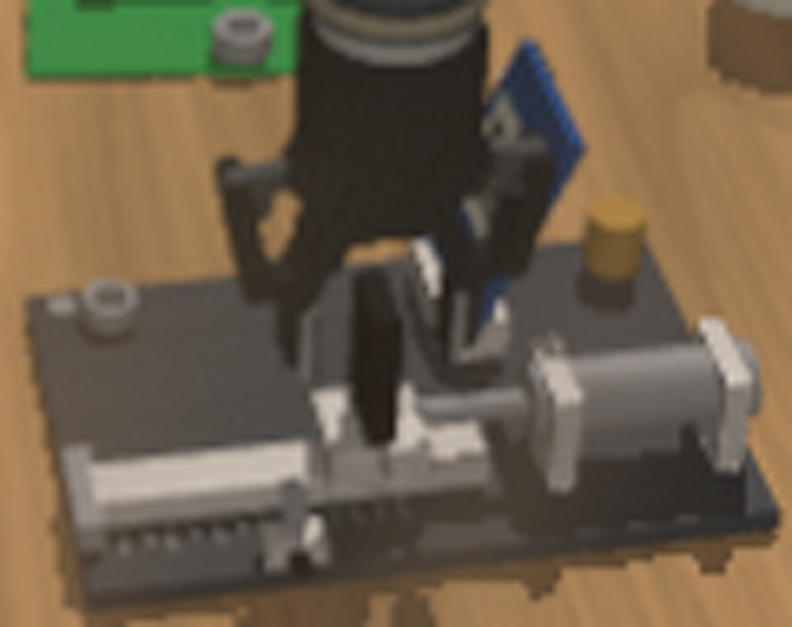

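The plate at (316,265) is centred between the jaws, and the side view agrees. I close now.

Call:
send_rows([
  [0, 0, 0],
  [0, 0, 0],
  [0, 0, 0],
  [0, 0, 0],
  [0, 0, 0],
  [0, 0, 0],
  [0, 0, 0],
  [0, 0, 0],
  [0, 0, 0],
  [0, 0, 0],
], turn=[0, 0, 0, 0, 0, 0, 0, 0, 0, 0], claw=[-1, -1, -1, -1, -1, -1, -1, -1, -1, -1], grip_force=70)

```text
time_s: 19.95
ee_pos: [567.1, -227.9, 73.2]
ee_rot: [[0.001, 0.999, 0.044], [0.0, 0.044, -0.999], [-1.0, 0.001, -0.0]]
force: [1.0, 0.7, 1.7]
grip_width: 13.1
```

Call:
send_rows([
  [0, -0.05, 0],
  [0, -0.1, 0],
  [0, -0.1, 0],
  [0, -0.1, 0],
  [0, -0.1, 0],
  [0, -0.1, 0],
  [0, -0.1, 0],
  [0, -0.1, 0],
  [0, -0.1, 0],
  [0, -0.1, 0],
  [0, -0.08, 0],
  [0, 0, 0],
  [0, 0, 0],
  [0, 0, 0],
  [0, 0, 0],
  [0, 0, 0],
  [0, 0, 0],
], turn=[0, 0, 0, 0, 0, 0, 0, 0, 0, 0, 0, 0, 0, 0, 0, 0, 0], claw=[-1, -1, -1, -1, -1, -1, -1, -1, -1, -1, -1, -1, -1, -1, -1, -1, -1])

```text
time_s: 21.37
ee_pos: [528.6, -229.7, 73.2]
ee_rot: [[0.005, 0.999, 0.045], [-0.002, 0.045, -0.999], [-1.0, 0.005, 0.002]]
force: [9.3, -1.3, -5.3]
grip_width: 13.0
```

Run:
```python
from h import *
st=env.state();print(st['ee_pos'],st['force'],st['grip_width'])
im,d=env.get_image('wrist'); cv2.imwrite('pics/w9.png',im[:,:,::-1]);np.savez('pics/w9.npz',im=im,d=d,R=st['ee_rot'],t=st['ee_pos'])
im,d=env.get_image('side'); np.savez('pics/s9.npz',im=im,d=d); crop(im,315,375,225,285,10,'pics/s9.png')
```

```text
[ 528.59362898 -229.71209054   73.24376928] [ 9.2845942  -1.25149558 -5.28812749] 12.978374402122805
```

View pics/w9.png

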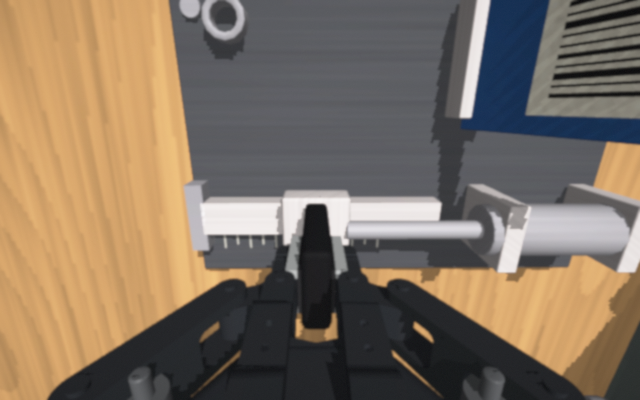

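View pics/s9.png

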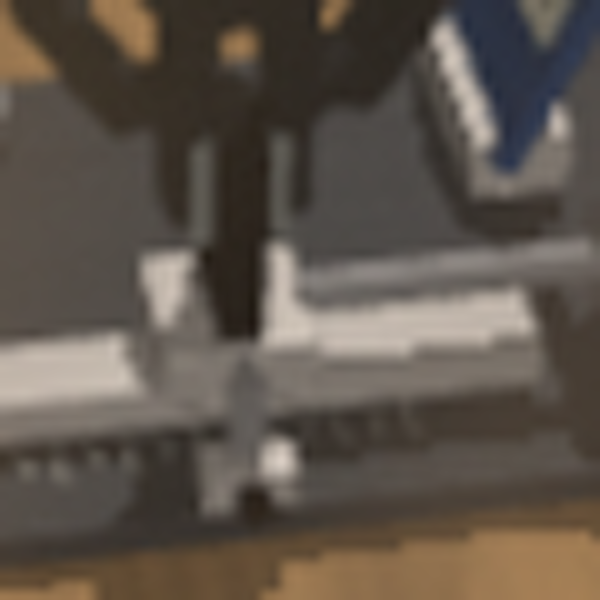

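Run:
```python
from h import *
c=cam('side')
b=np.load('pics/s9.npz')['im']; a=np.load('pics/s7.npz')['im']
print('pred index bottom/top',proj(c,[[528.2,-268.4,51],[528.2,-268.4,30]]), 'pred plate',proj(c,[[528.4,-248,60],[566.9,-246.5,60]]),'ptr',proj(c,[[530,-260,43]]))
g=lambda i:i.astype(int).sum(-1)//3
for y in (252,255,257): print(y,'now 330-350',g(b)[y,330:350].tolist())
for y in (252,255): print(y,'before 345-365',g(a)[y,345:365].tolist())
for y in range(259,270,2): print(y,g(b)[y,330:352].tolist(), g(a)[y,330:352].tolist())
```

```text
pred index bottom/top [[339.56451177 262.98257933]
 [339.34380509 268.7171064 ]] pred plate [[338.55944356 255.51591429]
 [352.31355465 254.0515    ]] ptr [[339.64800005 263.05671371]]
252 now 330-350 [181, 183, 184, 141, 81, 49, 37, 35, 37, 34, 36, 84, 163, 188, 149, 121, 122, 119, 123, 125]
255 now 330-350 [156, 185, 165, 125, 102, 81, 47, 35, 36, 35, 34, 117, 174, 191, 170, 134, 111, 104, 113, 116]
257 now 330-350 [120, 145, 125, 105, 104, 103, 72, 38, 34, 34, 33, 117, 174, 190, 191, 193, 182, 182, 185, 185]
252 before 345-365 [188, 167, 124, 79, 46, 33, 35, 34, 35, 36, 121, 175, 167, 117, 106, 110, 111, 108, 107, 103]
255 before 345-365 [188, 142, 104, 102, 81, 46, 34, 36, 37, 38, 157, 188, 189, 189, 173, 169, 169, 179, 183, 182]
259 [86, 98, 103, 103, 103, 102, 94, 91, 93, 96, 102, 148, 165, 162, 160, 155, 151, 172, 184, 184, 184, 184] [186, 186, 186, 186, 186, 186, 186, 187, 186, 186, 186, 141, 102, 94, 83, 103, 115, 118, 122, 122, 122, 122]
261 [91, 102, 119, 122, 121, 118, 116, 115, 103, 87, 104, 116, 117, 116, 116, 117, 118, 111, 107, 106, 108, 108] [187, 187, 186, 187, 187,
[... 186 characters left out ...]
116, 116] [171, 172, 167, 164, 159, 156, 149, 132, 126, 124, 122, 126, 121, 117, 102, 111, 120, 117, 115, 113, 111, 110]
265 [118, 116, 112, 105, 104, 113, 119, 107, 95, 92, 93, 101, 110, 102, 99, 98, 98, 94, 95, 91, 87, 80] [119, 118, 119, 119, 118, 119, 119, 105, 94, 93, 93, 102, 114, 110, 103, 99, 99, 95, 95, 91, 87, 80]
267 [96, 89, 87, 87, 86, 74, 65, 71, 87, 93, 93, 79, 58, 50, 49, 59, 57, 51, 62, 58, 53, 54] [96, 91, 89, 88, 86, 73, 66, 71, 87, 94, 94, 80, 58, 51, 50, 61, 56, 52, 63, 59, 55, 56]
269 [52, 62, 57, 49, 66, 79, 83, 83, 89, 92, 93, 127, 155, 159, 106, 58, 54, 52, 52, 59, 58, 55] [54, 80, 70, 60, 89, 133, 150, 127, 102, 93, 94, 136, 179, 140, 70, 59, 56, 53, 53, 61, 58, 56]
```

The side view shows the carriage pointer behind the index plate at (248,385) in the crop. The plate has moved about 13.8 px, which matches the 38.5 mm drawn, and the plate has not slipped in the jaws. About 2 mm remain.

Call:
send_rows([
  [0, -0.03, 0],
  [0, -0.03, 0],
  [0, 0, 0],
  [0, 0, 0],
  [0, 0, 0],
  [0, 0, 0],
  [0, 0, 0],
  [0, 0, 0],
  [0, 0, 0],
  [0, 0, 0],
  [0, 0, 0],
  [0, 0, 0],
  [0, 0, 0],
  [0, 0, 0],
], turn=[0, 0, 0, 0, 0, 0, 0, 0, 0, 0, 0, 0, 0, 0], claw=[-1, -1, -1, -1, -1, -1, -1, -1, -1, -1, -1, -1, -1, -1])

```text
time_s: 22.63
ee_pos: [526.3, -229.8, 73.2]
ee_rot: [[0.005, 0.999, 0.045], [-0.002, 0.045, -0.999], [-1.0, 0.005, 0.002]]
force: [9.9, -1.1, -5.5]
grip_width: 13.2
```

Run:
```python
from h import *
st=env.state();print(st['time_s'],st['ee_pos'],st['force'],st['grip_width'])
im,d=env.get_image('side'); crop(im,240,400,160,280,5,'pics/s10.png')
g=im.astype(int).sum(-1)//3
for y in (252,255,261,263): print(y,g[y,330:350].tolist())
wi,wd=env.get_image('wrist');np.savez('pics/w10.npz',im=wi,d=wd)
c=cam('wrist',st);P=deproj(c,np.stack(np.meshgrid(np.arange(640),np.arange(400)),-1).reshape(-1,2),wd).reshape(400,640,3)
m=(P[...,2]>107)&(P[...,2]<116)&(abs(P[...,1]+228)<25)&(abs(P[...,0]-526)<25);print(np.percentile(P[m],[1,50,99],axis=0).round(1))
```

```text
22.6333 [ 526.34607155 -229.75700047   73.24646963] [ 9.88518383 -1.10204739 -5.5441913 ] 13.206641040461557
252 [183, 185, 183, 134, 61, 36, 37, 35, 36, 36, 54, 156, 188, 151, 122, 122, 122, 119, 125, 126]
255 [181, 164, 124, 102, 86, 54, 34, 36, 34, 35, 84, 164, 189, 170, 149, 116, 102, 105, 114, 117]
261 [96, 114, 123, 122, 120, 117, 116, 108, 89, 99, 111, 115, 115, 116, 116, 119, 140, 124, 107, 106]
263 [99, 109, 114, 116, 115, 116, 117, 104, 90, 86, 88, 97, 111, 116, 114, 115, 116, 116, 117, 116]
[[ 508.2 -246.9  107.5]
 [ 526.3 -223.8  112. ]
 [ 542.8 -209.2  115.6]]
```

View pics/s10.png

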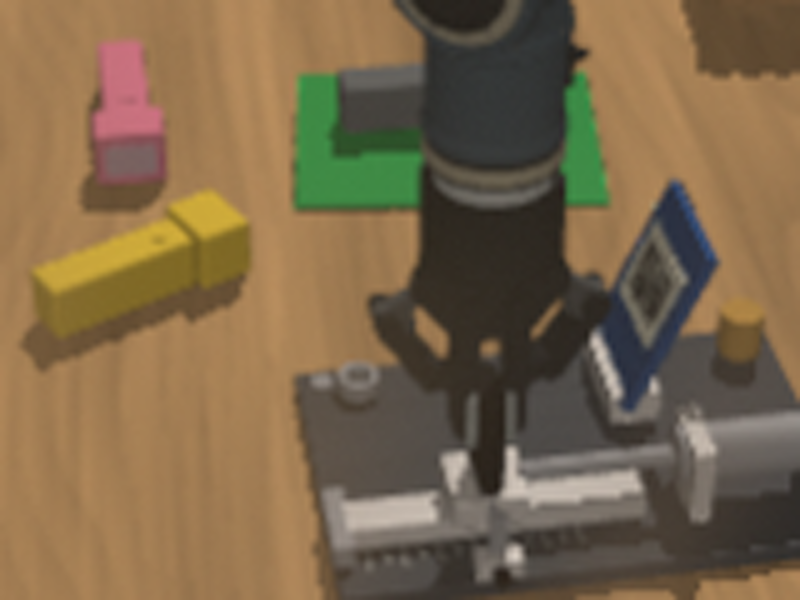

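Run:
```python
from h import *
c=cam('side'); t=np.tan(np.radians(2.5))
for y in (-240,-245,-250,-255,-260):
    # points with same rig x as index (528.2 at y -268.4)
    print(y,proj(c,[[528.2-t*(y+268.4),y,44.5],[526.9-t*(y+247) ,y,44.5]]).round(2).tolist())
print(proj(c,[[528.2,-268.4,51],[528.2,-271,46]]).round(2))
```

```text
-240 [[337.44, 257.9], [337.31, 257.91]]
-245 [[337.8, 259.09], [337.67, 259.1]]
-250 [[338.16, 260.29], [338.03, 260.3]]
-255 [[338.52, 261.5], [338.39, 261.51]]
-260 [[338.88, 262.71], [338.75, 262.72]]
[[339.56 262.98]
 [339.66 265.  ]]
```

In the side view the pointer dips at column 338.3, row 261. Exact alignment would be 338.4, so the slide is within about 1 mm of the mark, at rest and gripped. Handing in.

Run:
```python
from h import *
print(env.finish_job())
```

```text
the job is handed in; nothing more can be done
None
```

The job is handed in at about 23 s of the 67 s allowed. It reported no verdict, so the results below are from my own checks.

- **Scan:** I held the grey scanner level for about 2.4 s, with its window about 100 mm before the label. Its axis was within a few millimetres of the label centre by the top camera. The side-camera check of the same thing failed because its mask found no points, so I did not use it.
- **Scanner back on the mat:** The scanner lies flat and released, with its middle near (558, 216) mm. That is well inside the mat. The last side view still shows it there, partly hidden behind the arm.
- **Slide:** I drew it out about 41 mm against the spring. The last side image puts the pointer within about 1 mm of the index plate. The initial gap measured 40.3 to 41.5 mm, depending on whether I used the depth or the colour edges. The final state shows the plate still in the jaws (13.2 mm opening, 70 N grip set, about 10 N of spring pull), and the arm ended holding it.
- **Bystanders:** I saw no sign in the pictures of any having moved. I did not measure their positions at the end, and the collar and screwdriver were not visible in the last view.

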